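# Make up two microscope kits

### The arm

A 7-joint arm with a two-finger parallel gripper is mounted at the origin on the work surface. World frame = base frame: x ahead of the robot, y to its left, z up, the work surface at z = 0. Lengths are in mm, angles in rad, forces in N, time in s.
With the tool pointing down it reaches from about 400 to 850 mm from the base axis. Payload 10.4 kg.
Tool frame: the origin (TCP) lies on the centre line of the jaws, within the pads' length; the fingertips stand 19 mm ahead of it and the grasp point (between the pads) is the TCP; z points along the fingers, y is the line along which they close (so a half turn about z gives the same grasp; the last joint's range is limited). The gripper opens to 85 mm and grips with 20 to 120 N. Pads are 22 mm wide; open, the fingers measure 114 mm over their backs; the gripper's body (76 mm by 85 mm) begins 54 mm behind the grasp point. The pads swing forward as they close: fully open they stand 13 mm farther back than shut.
Start: joints at [1.234, 0.332, -0.065, 1.46, 0.022, 1.35, -0.088], TCP at [192.943, -594.493, 250.338] pointing down, gripper open.
Joint ranges: [-2.6, 2.6], [-0.5, 2.12], [-1.47, 1.34], [0.16, 2.42], [-1.27, 4.41], [0.06, 2.06], [-2.6, 2.6]. Speed limits (rad/s): [2.22, 2.22, 2.79, 2.79, 3.14, 3.14, 3.14].

### API

Orientations are given as a 3x3 rotation matrix whose columns are the frame's x, y, z axes.
In Python, from station import readout, viewer, workorder gives the robot as it stands.
- The arm moves only by the tool step_arm, never from a script. Its argument "deltas" is a list of rows, each a list of 4 numbers: the shift along the world's x, y, z in m, then the turn about the world's z in degrees. A call has 1 to 10 rows; each row shifts and turns the commanded pose from where the row before left it; what a row does not reach is not made up. A row lasts 1/8 s, in which the tool goes at most 62.5 mm and 10.7 degrees, less where a joint would pass 70% of its speed; a pose out of reach is approached as far as the arm can. A call with a gripper value outside its range is refused whole. "hand" is the opening, from -1 (shut) to 1 (fully open), set as the call begins (left out, the last holds). The fingers move at their own pace and stop on an object; "newtons" is the grip in N (left out, the last holds). Time passes only in rows, so rows that do not move let the fingers close. It gives the time, the measured TCP pose, the force, the opening and the grip force at its end, in the units of the state.
- readout.state(): the state, without advancing time (a new reading comes with each control period).
- viewer.read_camera(name): name is "scene" or "side" or "wrist"; returns a dict with "frame" (420x560x3 uint8, red, green, blue), "z_map" (420x560 float32, mm along the optical axis (not along the pixel's ray), 0 where there is no reading), "mtx" (3x3 intrinsics, pixels), "rvec" (rotation vector, rad) and "tvec" (3), from world to camera coordinates, as OpenCV has them; the wrist camera has in their place "tool_from_camera" (4x4, takes a point from camera to tool coordinates, whose origin is the TCP and whose axes are the flange's). Camera axes: x right, y down, z forward; pixel columns grow to the right and rows downward; lengths in mm; the calibration is good to about 2 mm. A picture is of the moment at which its call begins: read the wrist's pose just before it.
- workorder.hand_in(): hands the job in; it is judged then, once.
The state is a dict: "time": time; "qpos": joint angles; "qd": joint speeds; "tau": joint torques, N m; "tcp_pos": TCP position; "ee_rot": TCP orientation; "wrist_force": force on the tool from outside, world axes, zero at the start; "moment": the same for the moment, N m; "grip_width": opening from 0.0 (shut) to 1.0 (fully open); "grasp_force": force on a finger pad.
Only numpy, scipy, OpenCV 4.12 (cv2) and the standard library are available. Lean on these libraries where they do the work, as an engineer would, in place of code of your own. Each camera call takes 0.05 s, during which the arm holds its last target. There are 200 camera calls.

### The job

Make up the two microscope kits from the stock on the bench: the blue tray gets the brown bottle with the white cap, the round aluminium objective case and the yellow slide box; the green tray gets the purple bottle with the yellow cap and the red slide box. Lay each slide box flat in its tray's long pocket and stand each bottle and the case upright, in either of its tray's square pockets, one to a pocket, everything down on the pocket floor. Put things down gently without dropping them, and leave the pale bottle with the red cap, the white slide box and the petri dish where they are.

Things in the scene. Friction and masses are not known exactly. Their poses are not given: they have to be found in the camera images.
- oil_bottle: Brown (amber) bottle with a white cap, sizes in mm: goes to the blue tray; 36 diameter body with straight sides up to 43, sloping shoulder, cap 25 diameter, 64 high in all; stands upright, origin at the centre of its underside, z up; about 90 g
- stain_bottle: Purple bottle with a yellow cap, sizes in mm: goes to the green tray; 36 diameter body with straight sides up to 43, sloping shoulder, cap 25 diameter, 64 high in all; stands upright, origin at the centre of its underside, z up; about 90 g
- objective_case: Microscope objective in its round upright case, sizes in mm: aluminium, 32 diameter up to 36, above that a grey metal lid 34 diameter with a brass band and a brass dot on top, 55 high in all; origin at the centre of its underside, z up; about 130 g; goes to the blue tray
- yellow_box: Goes to the blue tray. Sizes in mm: yellow microscope-slide box, a closed block 100 (x) by 40 (y) by 36 high, with a cream label on top and a small steel clasp on one end; lies flat, origin at the centre of its underside, z up; about 110 g
- red_box: Goes to the green tray. Sizes in mm: red microscope-slide box, a closed block 100 (x) by 40 (y) by 36 high, with a cream label on top and a small steel clasp on one end; lies flat, origin at the centre of its underside, z up; about 110 g
- spare_bottle: Stays where it is. Pale (whitish) bottle with a red cap, sizes in mm: loose; 36 diameter body with straight sides up to 43, sloping shoulder, cap 25 diameter, 64 high in all; stands upright, origin at the centre of its underside, z up; about 90 g
- white_box: Stays where it is. Loose. Sizes in mm: white microscope-slide box, a closed block 100 (x) by 40 (y) by 36 high, with a cream label on top and a small steel clasp on one end; lies flat, origin at the centre of its underside, z up; about 110 g
- petri_dish: Stays where it is. Loose closed petri dish, pale blue with a tan disc on top, 60 mm diameter, 15 mm high, origin at the centre of its underside
- blue_tray: Sizes in mm: blue plastic kit tray, fixed to the bench, 126 (its x) by 130 (its y), 8 high, pocket floors lined pale grey; origin under its centre, z up. Pocket floors 3 above the bench, rims and lands 8 above it. One long pocket, 118 (x) by 54 (y), centred at x 0, y +34; two square pockets, 52 by 52, centred at x +33, y -35 and x -33, y -35.
- green_tray: Sizes in mm: green plastic kit tray, fixed to the bench, 126 (its x) by 130 (its y), 8 high, pocket floors lined pale grey; origin under its centre, z up. Pocket floors 3 above the bench, rims and lands 8 above it. One long pocket, 118 (x) by 54 (y), centred at x 0, y +34; two square pockets, 52 by 52, centred at x +33, y -35 and x -33, y -35.
Things that resemble listed ones, but are neither listed nor needed, are in the scene too. Of the things like the yellow_box, leave any that is orange or turquoise; of the rest the larger one is meant.

How it is judged (in metres and radians):
At the end, for the whole second after the job is handed in: The five are in the right trays, at rest, within 0.1 rad of upright, undersides within 3 mm of the pocket floor. Boxes: within 13 mm of the long pocket's centre (tray x and y), 0.25 rad of the tray's x. Others: within 12.5 mm (y) and 14 mm (outward, x) of a square pocket's centre (x of oil_bottle in the frame of blue_tray between -0.047 and 0.047 m and y of oil_bottle in the frame of blue_tray between -0.0475 and -0.0225 m and z of each of oil_bottle, objective_case, yellow_box in the frame of blue_tray below 0.006 m and angle between each of oil_bottle, objective_case, yellow_box, stain_bottle, red_box's own z axis and vertical below 0.1 rad and linear speed of each of oil_bottle, objective_case, yellow_box, stain_bottle, red_box below 0.02 m/s and x of objective_case in the frame of blue_tray between -0.047 and 0.047 m and y of objective_case in the frame of blue_tray between -0.0475 and -0.0225 m and x of yellow_box in the frame of blue_tray between -0.013 and 0.013 m and y of yellow_box in the frame of blue_tray between 0.021 and 0.047 m and angle between the x axis of yellow_box and the x axis of blue_tray, either way round below 0.25 rad and x of stain_bottle in the frame of green_tray between -0.047 and 0.047 m and y of stain_bottle in the frame of green_tray between -0.0475 and -0.0225 m and z of each of stain_bottle, red_box in the frame of green_tray below 0.006 m and x of red_box in the frame of green_tray between -0.013 and 0.013 m and y of red_box in the frame of green_tray between 0.021 and 0.047 m and angle between the x axis of red_box and the x axis of green_tray, either way round below 0.25 rad); the robot touches nothing.
It fails at once if spare bottle moved more than 20 mm or tipped over (distance of spare_bottle from where it was at the start of the episode above 0.02 m or angle between spare_bottle's own z axis and vertical above 0.5 rad).
It fails at once if white box moved more than 20 mm or tipped over (distance of white_box from where it was at the start of the episode above 0.02 m or angle between white_box's own z axis and vertical above 0.5 rad).
It fails at once if petri dish moved more than 20 mm or tipped over (distance of petri_dish from where it was at the start of the episode above 0.02 m or angle between petri_dish's own z axis and vertical above 0.5 rad).
It fails at once if a kit thing was dropped or thrown (over 0.8 m/s, touched by no finger) ((linear speed of oil_bottle above 0.8 m/s and contact force between the fingers and oil_bottle below 0.05 N) or (linear speed of stain_bottle above 0.8 m/s and contact force between the fingers and stain_bottle below 0.05 N) or (linear speed of objective_case above 0.8 m/s and contact force between the fingers and objective_case below 0.05 N) or (linear speed of yellow_box above 0.8 m/s and contact force between the fingers and yellow_box below 0.05 N) or (linear speed of red_box above 0.8 m/s and contact force between the fingers and red_box below 0.05 N)).
It also fails if it takes over 136 s, if anything falls off the work surface, if the arm or the gripper's body presses on something with over 40 N, if the wrist force passes 120 N, or if a joint passes its speed limit or range.

## Working session

There is one attempt and no reset: what is moved stays moved. The work goes in short steps, Python scripts to look and compute and a tool call to move; the robot and the scene stay as the last step left them, time stands still between calls to the robot, and variables do not carry over. Pictures are saved under pics/ and viewed, at most 14 in all, crops included, and the job is handed in when it is done.

Besides the shell and the picture viewer there is one more tool, called in YAML: its name, and indented under it one key for each argument. step_arm: Moves the arm, as the interface text tells. Its arguments: {"type":"object","properties":{"deltas":{"type":"array"},"hand":{"type":"number"},"newtons":{"type":"number"}},"required":["deltas"]}

```bash
mkdir -p pics; ls; cat > h.py <<'E'
import numpy as np, cv2
from station import readout, viewer
def cloud(c):
    z=c["z_map"]; K=np.array(c["mtx"]); h,w=z.shape
    u,v=np.meshgrid(np.arange(w),np.arange(h))
    P=np.stack([(u-K[0,2])/K[0,0]*z,(v-K[1,2])/K[1,1]*z,z],-1).astype(float)
    if "rvec" in c:
        R=cv2.Rodrigues(np.array(c["rvec"],float))[0]; W=(P-np.array(c["tvec"]).reshape(3))@R
    else:
        T=np.array(c["tool_from_camera"]); s=c["st"]
        W=(P@T[:3,:3].T+T[:3,3])@np.array(s["ee_rot"]).T+np.array(s["tcp_pos"])
    W[z==0]=np.nan
    return W
def cam(n):
    s=readout.state(); c=viewer.read_camera(n); c["st"]=s; return c
def save(im,f): cv2.imwrite("pics/"+f,im[...,::-1])
E
python3 - <<'E'
from h import *
import pickle
for n in("scene","side"):
    c=cam(n); save(c["frame"],n+"0.png"); pickle.dump(c,open(n+"0.pkl","wb"))
s=readout.state();print(s["time"],s["tcp_pos"],s["ee_rot"],s["grip_width"])
E
```

```text
pics
0.1 [ 192.81098828 -594.1549247   249.54928674] [[ 9.51163592e-01  3.08686891e-01 -4.74321777e-04]
 [ 3.08687251e-01 -9.51162707e-01  1.29801887e-03]
 [-5.04757759e-05 -1.38104538e-03 -9.99999045e-01]] 1.0011604782562122
```

View pics/scene0.png

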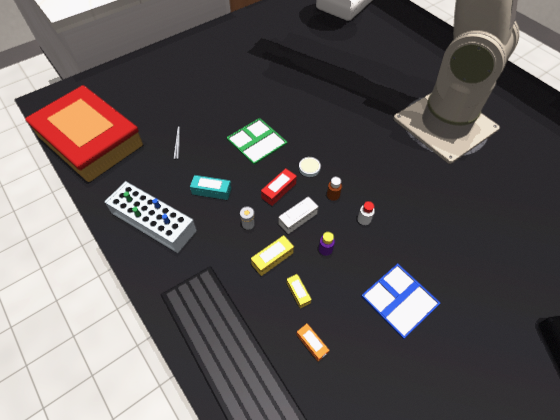

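View pics/side0.png

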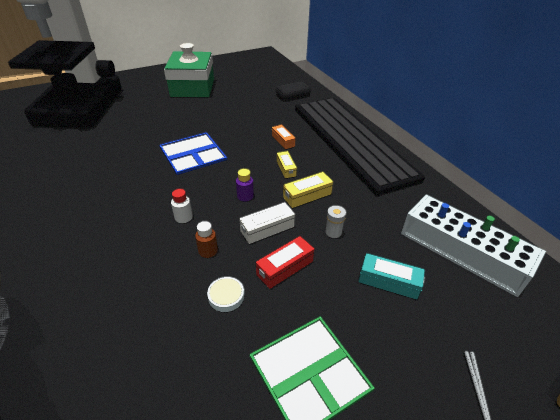

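The scene view shows the blue tray at (400,300), green tray (257,140), red box (279,186), white box (298,214), brown bottle (335,187), purple (327,242), pale (367,212), case (247,217) and dish (310,166). Yellow_box candidates are yellow (272,254), small yellow (299,290), orange (313,342) and turquoise (210,187). Orange and turquoise are ruled out, and of the two yellows the larger, at (272,254), fits. I'll measure them and confirm with a crop.

```bash
python3 - <<'E'
from h import *
import pickle
cs={n:pickle.load(open(n+"0.pkl","rb")) for n in("scene","side")}
seeds={"scene":dict(red=(279,186),white=(298,214),oil=(335,187),stain=(327,242),spare=(367,212),case=(247,217),dish=(310,166),yel=(272,254),yelsmall=(299,290),orange=(313,342),turq=(210,187)),
"side":dict(red=(285,261),white=(267,222),oil=(206,240),stain=(245,186),spare=(181,206),case=(336,222),dish=(226,293),yel=(308,189),yelsmall=(287,163),orange=(283,136),turq=(392,275))}
for n,c in cs.items():
    W=cloud(c); m=(W[...,2]>8)&(W[...,2]<80)
    k,L=cv2.connectedComponents(m.astype(np.uint8))
    for o,(u,v) in seeds[n].items():
        l=np.bincount(L[v-4:v+5,u-4:u+5].ravel(),minlength=k); l[0]=0; l=l.argmax()
        P=W[L==l]; zt=np.percentile(P[:,2],98); T=P[P[:,2]>zt-5]
        r=cv2.minAreaRect(T[:,:2].astype(np.float32))
        b=cv2.boxPoints(r); e=b[1]-b[0]; f=b[2]-b[1]; e=e if np.hypot(*e)>np.hypot(*f) else f
        print(n,o,len(P),"ztop %.0f"%zt,"ctr",np.round(r[0]),"size",np.round(sorted(r[1])),"ang %.1f"%(np.degrees(np.arctan2(e[1],e[0]))%180))
    hsv=cv2.cvtColor(c["frame"],cv2.COLOR_RGB2HSV)
    for t,lo,hi,box in(("blue",105,130,(355,255,445,345) if n=="scene" else (150,125,235,180)),("green",50,85,(220,112,292,168) if n=="scene" else (240,310,380,420))):
        q=cv2.inRange(hsv,(lo,120,60),(hi,255,255)); mm=np.zeros_like(q); x0,y0,x1,y1=box; mm[y0:y1,x0:x1]=q[y0:y1,x0:x1]
        P=W[(mm>0)&(W[...,2]<30)]; r=cv2.minAreaRect(P[:,:2].astype(np.float32))
        # land between long and square: mean colour offset
        # pocket (light) centroid components
        wh=np.zeros_like(q); wh[y0:y1,x0:x1]=cv2.inRange(hsv,(0,0,150),(180,60,255))[y0:y1,x0:x1]
        kk,LL,st,_=cv2.connectedComponentsWithStats(wh)
        print(n,t,np.round(r[0]),np.round(r[1]),"ang",round(r[2],1),"zmed",np.round(np.median(P[:,2]),1))
        for i in range(1,kk):
            if st[i,4]>60:
                Q=W[LL==i]; rr=cv2.minAreaRect(Q[:,:2].astype(np.float32)); print("   pocket",st[i,4],np.round(rr[0]),np.round(rr[1]),round(rr[2],1))
c=cs["scene"]["frame"][215:315,220:370]; save(cv2.resize(c,None,fx=5,fy=5,interpolation=cv2.INTER_CUBIC),"crop0.png")
E
```

```text
scene red 653 ztop 39 ctr [ 565. -102.] size [ 41. 101.] ang 12.3
scene white 725 ztop 39 ctr [580.   0.] size [ 41. 100.] ang 2.0
scene oil 250 ztop 66 ctr [456.  -3.] size [24. 25.] ang 164.7
scene stain 270 ztop 66 ctr [580. 111.] size [21. 25.] ang 51.5
scene spare 265 ztop 67 ctr [443. 105.] size [22. 26.] ang 6.5
scene case 247 ztop 57 ctr [692. -65.] size [33. 33.] ang 156.0
scene dish 304 ztop 19 ctr [ 451. -111.] size [57. 59.] ang 171.2
scene yel 825 ztop 40 ctr [701.  54.] size [ 41. 100.] ang 1.3
scene yelsmall 416 ztop 29 ctr [705. 161.] size [28. 70.] ang 79.2
scene orange 543 ztop 30 ctr [754. 271.] size [29. 72.] ang 91.9
scene turq 693 ztop 39 ctr [ 712. -209.] size [ 41. 100.] ang 133.0
scene blue [524. 315.] [135. 133.] ang 3.0 zmed 8.0
   pocket 427 [495. 279.] [51. 49.] 6.4
   pocket 462 [560. 281.] [51. 50.] 3.7
   pocket 1177 [523. 350.] [116.  51.] 4.8
scene green [ 506. -291.] [135. 143.] ang 2.9 zmed 7.4
   pocket 207 [ 475. -325.] [51. 54.] 4.7
   pocket 222 [ 543. -322.] [57. 49.] 15.5
   pocket 555 [ 505. -253.] [117.  58.] 3.2
side red 1583 ztop 39 ctr [
[... 334 characters left out ...]
3. 34.] ang 63.7
side dish 956 ztop 18 ctr [ 448. -114.] size [59. 60.] ang 128.3
side yel 1046 ztop 38 ctr [698.  52.] size [ 43. 101.] ang 1.6
side yelsmall 331 ztop 28 ctr [703. 161.] size [27. 76.] ang 79.3
side orange 318 ztop 29 ctr [752. 269.] size [31. 72.] ang 92.8
side turq 1786 ztop 39 ctr [ 710. -211.] size [ 43. 100.] ang 131.8
side blue [528. 324.] [132. 151.] ang 2.8 zmed 7.8
   pocket 480 [525. 354.] [117.  49.] 3.5
   pocket 223 [561. 287.] [50. 48.] 4.1
   pocket 241 [495. 282.] [50. 49.] 2.4
side green [ 509. -285.] [131. 135.] ang 3.6 zmed 8.7
   pocket 2716 [ 504. -252.] [119.  55.] 4.8
   pocket 1341 [ 543. -320.] [49. 53.] 5.0
   pocket 1323 [ 477. -324.] [51. 53.] 3.9
```

View pics/crop0.png

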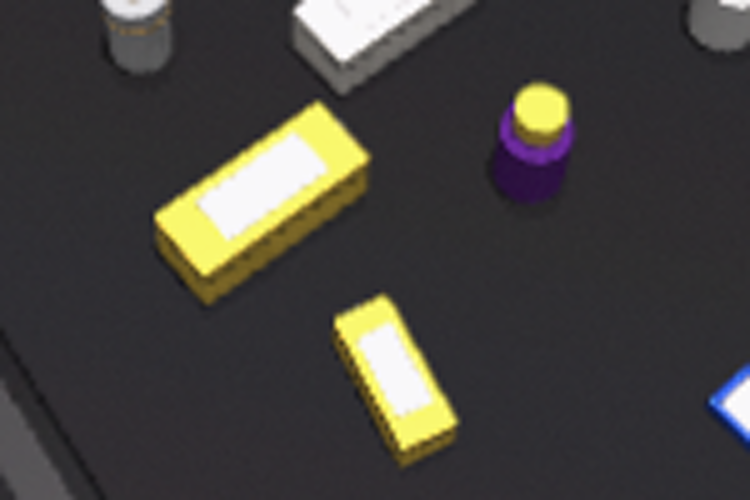

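The crop shows the 100x40 yellow box at crop (262,200), clearly larger than the 70x28 one at (395,380). The larger one is the target. I'll start with the stain bottle at about (579,111).

step_arm:
  deltas:
    - [0.0195,0.035,-0.004,-1.5]
    - [0.0195,0.035,-0.004,-1.5]
    - [0.0195,0.035,-0.004,-1.5]
    - [0.0195,0.035,-0.004,-1.5]
    - [0.0195,0.035,-0.004,-1.5]
    - [0.0195,0.035,-0.004,-1.5]
    - [0.0195,0.035,-0.004,-1.5]
    - [0.0195,0.035,-0.004,-1.5]
    - [0.0195,0.035,-0.004,-1.5]
    - [0.0195,0.035,-0.004,-1]
  hand: 0.6
  newtons: 30

```text
time: 1.35
tcp_pos: [388.2, -243.2, 210.0]
ee_rot: [[0.998, 0.06, -0.0], [0.06, -0.998, -0.0], [-0.0, 0.0, -1.0]]
wrist_force: [0.5, -0.3, 0.0]
grip_width: 0.799
grasp_force: 0.0
```

step_arm:
  deltas:
    - [0.019,0.035,-0.006,0]
    - [0.019,0.035,-0.006,0]
    - [0.019,0.035,-0.006,0]
    - [0.019,0.035,-0.006,0]
    - [0.019,0.035,-0.006,0]
    - [0.019,0.035,-0.006,0]
    - [0.019,0.035,-0.006,0]
    - [0.019,0.035,-0.006,0]
    - [0.019,0.035,-0.006,0]
    - [0.019,0.038,-0.006,0]

```text
time: 2.6
tcp_pos: [578.4, 109.2, 149.8]
ee_rot: [[0.998, 0.06, -0.0], [0.06, -0.998, -0.0], [-0.001, 0.0, -1.0]]
wrist_force: [0.4, -0.5, 0.3]
grip_width: 0.797
grasp_force: 0.0
```

```bash
cat > wr.py <<'E'
from h import *
import sys
c=cam("wrist"); save(c["frame"],sys.argv[1]); W=cloud(c); print(np.round(c["st"]["tcp_pos"],1))
m=(W[...,2]>12)&(W[...,2]<75)
k,L,st,_=cv2.connectedComponentsWithStats(m.astype(np.uint8))
for i in range(1,k):
    if st[i,4]>300:
        P=W[L==i]; zt=np.percentile(P[:,2],95); T=P[P[:,2]>zt-5]; r=cv2.minAreaRect(T[:,:2].astype(np.float32)); print(st[i],"ztop %.1f"%zt,np.round(r[0],1),np.round(r[1],1),round(r[2],1))
E
python3 wr.py w1.png
```

```text
[578.4 109.2 149.8]
[ 162    0  109   63 4690] ztop 26.2 [705.3 158.7] [71.  28.3] 79.2
[ 333    0   78  122 7713] ztop 37.1 [688.1  51.3] [74.4 40.2] 1.8
[ 499   37   61   57 2719] ztop 55.3 [689.4 -55.4] [32.2 12.7] 15.8
[ 378  149   78  124 7342] ztop 36.9 [579.7  -1.8] [100.1  40.5] 2.2
[ 493  171   67  124 7339] ztop 36.9 [ 565.6 -102.2] [101.3  40.8] 13.6
[ 254  180   47   59 2141] ztop 64.3 [579.8 109.4] [24.5 24.5] 35.0
[ 473  312   55   47 1503] ztop 15.8 [ 459.7 -121.7] [60.2 35.7] 50.7
[ 256  318   39   64 2048] ztop 63.8 [445.4 102.1] [23.9 19. ] 68.8
```

View pics/w1.png

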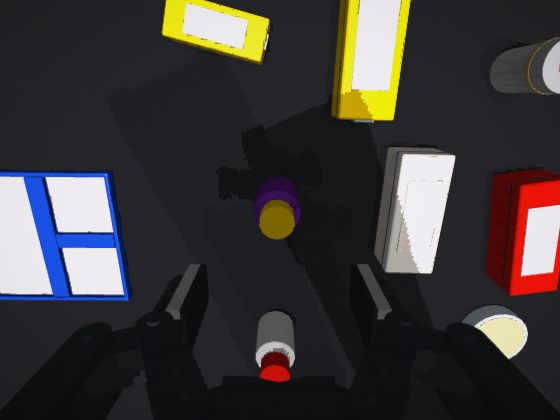

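The purple bottle with the yellow cap is at (277,205), ahead of the open pads, and measures (579.8,109.4). I'm descending to z 30 and gripping.

step_arm:
  deltas:
    - [0.001,0,-0.02,0]
    - [0,0,-0.02,0]
    - [0,0,-0.02,0]
    - [0,0,-0.02,0]
    - [0,0,-0.02,0]
    - [0,0,-0.01,0]
    - [0,0,-0.01,0]

```text
time: 3.52
tcp_pos: [579.2, 108.6, 29.9]
ee_rot: [[0.998, 0.061, 0.0], [0.061, -0.998, 0.0], [0.0, -0.0, -1.0]]
wrist_force: [0.6, -0.2, -0.4]
grip_width: 0.799
grasp_force: 0.0
```

step_arm:
  deltas:
    - [0,0,0,0]
    - [0,0,0,0]
    - [0,0,0,0]
    - [0,0,0,0]
    - [0,0,0,0]
    - [0,0,0,0]
  hand: -1
  newtons: 30

```text
time: 4.28
tcp_pos: [579.4, 108.7, 31.0]
ee_rot: [[0.998, 0.061, 0.001], [0.061, -0.998, 0.0], [0.001, 0.0, -1.0]]
wrist_force: [0.0, -0.2, 6.3]
grip_width: 0.406
grasp_force: 30.7
```

step_arm:
  deltas:
    - [0,0,0.01,0]
    - [0,0,0.02,0]
    - [0,0,0.03,0]
    - [0,0,0.03,0]
    - [0,-0.01,0.01,0]
    - [-0.002,-0.025,0,0]
    - [-0.004,-0.04,0,0]
    - [-0.004,-0.04,0,0]
    - [-0.004,-0.04,0,0]
    - [-0.004,-0.04,0,0]

```text
time: 5.52
tcp_pos: [560.1, -88.7, 130.1]
ee_rot: [[0.998, 0.06, -0.001], [0.06, -0.998, -0.0], [-0.001, 0.0, -1.0]]
wrist_force: [0.3, -0.4, -1.1]
grip_width: 0.413
grasp_force: 30.1
```

step_arm:
  deltas:
    - [-0.004,-0.04,0,0]
    - [-0.004,-0.04,0,0]
    - [-0.004,-0.04,0,0]
    - [-0.004,-0.04,0,0]
    - [-0.002,-0.035,0,0]
    - [0,-0.025,0,0]
    - [0,-0.01,0,0]
    - [0,0,0,0]

```text
time: 6.52
tcp_pos: [543.0, -316.1, 130.1]
ee_rot: [[0.998, 0.061, -0.0], [0.061, -0.998, 0.001], [-0.0, -0.001, -1.0]]
wrist_force: [-0.5, -0.1, -1.4]
grip_width: 0.41
grasp_force: 30.1
```

```bash
cat > tray.py <<'E'
from h import *
import sys
c=cam("wrist"); save(c["frame"],sys.argv[1]); W=cloud(c); print(np.round(c["st"]["tcp_pos"],1))
hsv=cv2.cvtColor(c["frame"],cv2.COLOR_RGB2HSV); lo,hi=((105,130) if sys.argv[2]=="blue" else (50,85))
q=cv2.inRange(hsv,(lo,100,50),(hi,255,255)); q=np.where((W[...,2]<20),q,0).astype(np.uint8)
hull=np.zeros_like(q); cn=max(cv2.findContours(q,cv2.RETR_EXTERNAL,cv2.CHAIN_APPROX_NONE)[0],key=cv2.contourArea); cv2.drawContours(hull,[cn],-1,255,-1)
wh=((q==0)&(hull>0)).astype(np.uint8); wh=cv2.erode(wh,np.ones((3,3)))
k,L,st,_=cv2.connectedComponentsWithStats(wh)
for i in range(1,k):
    if st[i,4]>300:
        P=W[(L==i)]; r=cv2.minAreaRect(P[:,:2].astype(np.float32)); print(st[i],"z %.1f"%np.nanmedian(P[:,2]),np.round(r[0],1),np.round(r[1],1),round(r[2],1))
E
python3 tray.py w2.png green
```

```text
[ 543.  -316.1  130.1]
```

View pics/w2.png

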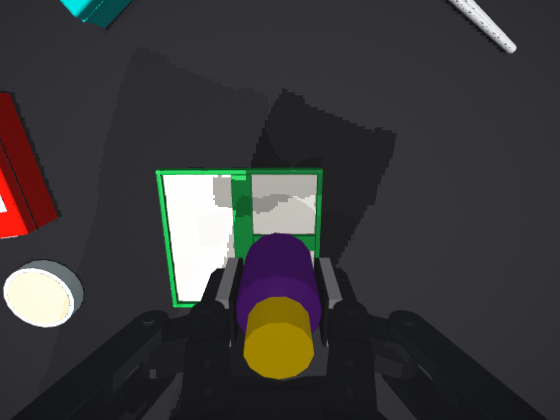

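The purple bottle is held upright at (278,300), and the far square pocket's centre is at about (285,203). I'm checking the visible tray corners.

```bash
python3 - <<'E'
from h import *
c=cam("wrist"); W=cloud(c)
for p in [(252,176),(317,176),(252,232),(317,232),(320,171),(157,171),(176,303),(167,178),(231,176)]: print(p,np.round(W[p[1],p[0]],1))
E
```

```text
(252, 176) [nan nan nan]
(317, 176) [ 569.9 -345.1    3. ]
(252, 232) [ 520.6 -295.7    7.9]
(317, 232) [ 523.4 -349.5    6.6]
(320, 171) [ 575.2 -346.4    7.9]
(157, 171) [ 567.  -220.1    6.8]
(176, 303) [ 446.9 -230.1    7.2]
(167, 178) [ 560.9 -226.3    3. ]
(231, 176) [ 565.6 -277.     2.9]
```

step_arm:
  deltas:
    - [0.001,-0.0055,-0.01,0]
    - [0,0,-0.02,0]
    - [0,0,-0.02,0]
    - [0,0,-0.02,0]
    - [0,0,-0.01,0]
    - [0,0,-0.006,0]
    - [0,0,-0.004,0]
    - [0,0,-0.003,0]
    - [0,0,-0.002,0]
    - [0,0,0,0]

```text
time: 7.88
tcp_pos: [544.0, -322.0, 35.4]
ee_rot: [[0.998, 0.061, 0.0], [0.061, -0.998, -0.0], [0.0, 0.0, -1.0]]
wrist_force: [-0.8, 0.1, -0.6]
grip_width: 0.41
grasp_force: 30.1
```

step_arm:
  deltas:
    - [0,0,-0.001,0]
    - [0,0,-0.001,0]
    - [0,0,-0.001,0]
    - [0,0,0,0]

```text
time: 8.38
tcp_pos: [544.2, -322.1, 33.9]
ee_rot: [[0.998, 0.061, 0.0], [0.061, -0.998, -0.001], [0.0, 0.001, -1.0]]
wrist_force: [-6.0, 3.0, 13.2]
grip_width: 0.41
grasp_force: 31.7
```

Contact shows at 33.9, so I'm releasing and rising.

step_arm:
  deltas:
    - [0,0,0.0005,0]
    - [0,0,0,0]
    - [0,0,0,0]
    - [0,0,0.005,0]
    - [0,0,0.02,0]
    - [0,0,0.03,0]
    - [0,0,0.04,0]
    - [0.002,0.02,0.03,2]
    - [0.002,0.04,0.02,3]
    - [0.002,0.04,0,3]
  hand: 0.3

```text
time: 9.62
tcp_pos: [551.1, -221.2, 181.5]
ee_rot: [[0.98, 0.2, 0.004], [0.2, -0.98, -0.002], [0.004, 0.003, -1.0]]
wrist_force: [-0.2, 0.5, 0.1]
grip_width: 0.647
grasp_force: 0.0
```

step_arm:
  deltas:
    - [0.003,0.04,0,1]
    - [0.003,0.04,0,0]
    - [0.003,0.03,0,0]
    - [0.003,0.01,0,0]
    - [0,0,0,0]
  hand: 0.6

```text
time: 10.25
tcp_pos: [562.3, -102.3, 178.6]
ee_rot: [[0.976, 0.217, 0.001], [0.217, -0.976, -0.001], [0.001, 0.001, -1.0]]
wrist_force: [0.7, 0.2, -0.6]
grip_width: 0.798
grasp_force: 0.0
```

```bash
python3 wr.py w3.png
```

```text
[ 562.3 -102.3  178.6]
[  76    0   70   56 3360] ztop 36.8 [668.1  50.1] [34.8 40.9] 2.3
[ 242    0   50   52 2153] ztop 55.9 [689.2 -67.2] [27.4 33.2] 12.4
[ 383    0  155  102 7997] ztop 37.1 [ 712.7 -211.7] [ 40.3 100.7] 42.4
[ 137   87   63  127 6534] ztop 36.9 [579.5  -2.1] [99.9 40.7] 2.1
[ 257  135   49  114 5244] ztop 36.9 [ 565.5 -104.2] [100.2  40. ] 11.7
[ 471  238   74   60 2581] ztop 67.1 [ 544.8 -322.4] [25.3 25.1] 77.7
[   0  246   72   58 2456] ztop 63.9 [441.9 101.9] [23.2 26.1] 78.8
[ 126  255   53   58 1868] ztop 64.1 [456.6  -4.7] [24.5 24.7] 10.8
[ 237  270   58   51 2250] ztop 15.8 [ 450.3 -114.9] [59.2 59.1] 76.8
```

View pics/w3.png

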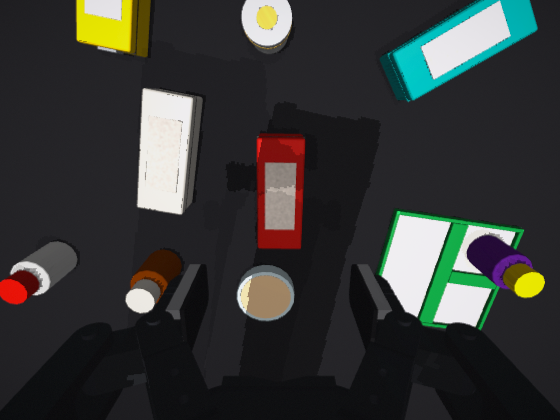

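The red box at (280,190) is aligned with the jaws, and the stain bottle stands in the pocket at (500,262), top at 67. I'm measuring the green long pocket, then descending on red.

```bash
python3 tray.py w3b.png green
```

```text
[ 562.1 -103.3  178.3]
```

step_arm:
  deltas:
    - [0.003,-0.0015,-0.02,0]
    - [0,0,-0.03,0]
    - [0,0,-0.03,0]
    - [0,0,-0.03,0]
    - [0,0,-0.02,0]
    - [0,0,-0.012,0]
    - [0,0,-0.008,0]
    - [0,0,0,0]

```text
time: 11.35
tcp_pos: [565.0, -103.5, 27.8]
ee_rot: [[0.976, 0.216, 0.0], [0.216, -0.976, -0.0], [0.0, 0.0, -1.0]]
wrist_force: [0.8, 0.5, 0.9]
grip_width: 0.8
grasp_force: 0.0
```

step_arm:
  deltas:
    - [0,0,0,0]
    - [0,0,0,0]
    - [0,0,0,0]
    - [0,0,0,0]
    - [0,0,0,0]
    - [0,0,0,0]
  hand: -1
  newtons: 40

```text
time: 12.1
tcp_pos: [565.6, -103.6, 28.8]
ee_rot: [[0.976, 0.216, 0.002], [0.216, -0.976, -0.001], [0.001, 0.001, -1.0]]
wrist_force: [-0.6, -1.0, 5.8]
grip_width: 0.459
grasp_force: 41.4
```

step_arm:
  deltas:
    - [0,0,0.01,0]
    - [0,0,0.02,0]
    - [0,0,0.03,0]
    - [-0.005,-0.01,0.02,-1]
    - [-0.01,-0.02,0,-2]
    - [-0.01,-0.03,0,-2]
    - [-0.01,-0.03,0,-2]
    - [-0.01,-0.03,0,-1.5]
    - [-0.01,-0.02,0,0]
    - [-0.006,-0.01,0,0]

```text
time: 13.35
tcp_pos: [501.7, -256.0, 106.8]
ee_rot: [[0.998, 0.065, -0.002], [0.065, -0.998, -0.0], [-0.002, -0.0, -1.0]]
wrist_force: [0.9, 0.6, -0.9]
grip_width: 0.459
grasp_force: 40.5
```

step_arm:
  deltas:
    - [0,0,0,0]
    - [0,0,0,0]

```text
time: 13.6
tcp_pos: [504.2, -252.6, 107.7]
ee_rot: [[0.998, 0.07, 0.0], [0.07, -0.998, 0.0], [0.0, -0.0, -1.0]]
wrist_force: [0.9, 0.8, -1.7]
grip_width: 0.458
grasp_force: 40.5
```

```bash
python3 - <<'E'
from h import *
c=cam("wrist"); save(c["frame"],"w4.png")
E
```

```text
(no output)
```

View pics/w4.png

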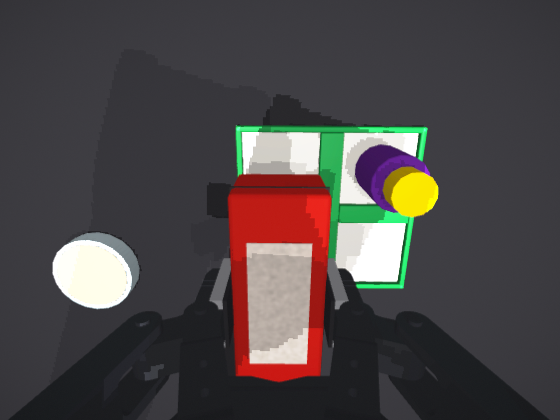

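The red box is held square over the green long pocket, whose far corners are at (243,134) and (320,134). I'm checking its centre line.

```bash
python3 - <<'E'
from h import *
c=cam("wrist"); W=cloud(c)
for p in [(240,128),(240,131),(245,138),(318,138),(425,130),(420,134),(402,285)]: print(p,np.round(W[p[1],p[0]],1))
E
```

```text
(240, 128) [ 566.8 -223.     7.7]
(240, 131) [ 564.8 -223.1    8. ]
(245, 138) [ 559.8 -226.2    3.6]
(318, 138) [ 563.5 -276.7    4. ]
(425, 130) [ 574.3 -347.6    7.9]
(420, 134) [ 571.4 -345.5    6.3]
(402, 285) [ 454.  -355.6    8. ]
```

step_arm:
  deltas:
    - [0,-0.0015,-0.01,0]
    - [0,0,-0.02,0]
    - [0,0,-0.02,0]
    - [0,0,-0.01,0]
    - [0,0,-0.006,0]
    - [0,0,-0.004,0]
    - [0,0,-0.003,0]
    - [0,0,-0.001,0]
    - [0,0,0,0]

```text
time: 14.82
tcp_pos: [504.0, -255.1, 34.1]
ee_rot: [[0.998, 0.069, 0.0], [0.069, -0.998, -0.0], [0.0, 0.0, -1.0]]
wrist_force: [0.4, -0.3, -1.8]
grip_width: 0.457
grasp_force: 40.5
```

step_arm:
  deltas:
    - [0,0,-0.001,0]
    - [0,0,-0.001,0]
    - [0,0,0,0]

```text
time: 15.2
tcp_pos: [503.9, -255.0, 31.8]
ee_rot: [[0.998, 0.069, 0.0], [0.069, -0.998, -0.0], [0.0, 0.0, -1.0]]
wrist_force: [0.7, 0.8, -1.0]
grip_width: 0.462
grasp_force: 40.6
```

step_arm:
  deltas:
    - [0,0,-0.001,0]
    - [0,0,0,0]

```text
time: 15.45
tcp_pos: [504.0, -255.0, 31.7]
ee_rot: [[0.998, 0.069, -0.0], [0.069, -0.998, -0.0], [-0.0, 0.0, -1.0]]
wrist_force: [-4.2, 1.9, 10.0]
grip_width: 0.458
grasp_force: 41.9
```

step_arm:
  deltas:
    - [0,0,0.0005,0]
    - [0,0,0,0]
    - [0,0,0,0]
    - [0,0,0.005,0]
    - [0,0,0.02,0]
    - [0,0,0.03,0]
    - [0,0,0.04,0]
    - [0.01,0.02,0.03,0]
    - [0.02,0.03,0.02,0]
    - [0.03,0.03,0,0]
  hand: 0.25

```text
time: 16.7
tcp_pos: [565.3, -174.8, 180.3]
ee_rot: [[0.998, 0.068, 0.004], [0.068, -0.998, -0.002], [0.004, 0.003, -1.0]]
wrist_force: [0.5, -0.2, -0.6]
grip_width: 0.627
grasp_force: 0.0
```

step_arm:
  deltas:
    - [0.03,0.03,0,0]
    - [0.03,0.03,0,0]
    - [0.03,0.03,0,0]
    - [0.02,0.014,0,0]
    - [0.01,0.005,0,0]
    - [0,0,0,0]
  hand: 0.5

```text
time: 17.45
tcp_pos: [684.0, -66.2, 176.9]
ee_rot: [[0.998, 0.069, 0.0], [0.069, -0.998, -0.0], [0.0, 0.0, -1.0]]
wrist_force: [-0.5, 0.9, 0.3]
grip_width: 0.75
grasp_force: 0.0
```

```bash
python3 wr.py w5.png
```

```text
[684.  -66.2 176.9]
[ 356    0  148   49 3543] ztop 55.8 [ 835.7 -161.7] [25.4 81.8] 21.2
[ 108  108   66  119 6602] ztop 36.8 [701.2  51.2] [99.5 40.8] 1.7
[ 382  121  134  108 6815] ztop 37.0 [ 713.  -211.4] [41.4 99.9] 43.1
[   0  131   69   49 2358] ztop 25.9 [703.4 148.6] [52.4 28.9] 79.2
[ 257  167   43   51 1694] ztop 55.6 [692.6 -66.4] [33.7 33.6] 1.0
[ 180  241   49  101 2487] ztop 36.5 [579.6  -2.4] [101.4  40. ] 2.1
[ 488  318   70   65 2412] ztop 67.1 [ 545.3 -322.8] [26.9 24.6] 61.5
[412 382  31  30 532] ztop 39.4 [ 467.5 -242.4] [42.9 19.7] 35.5
```

View pics/w5.png

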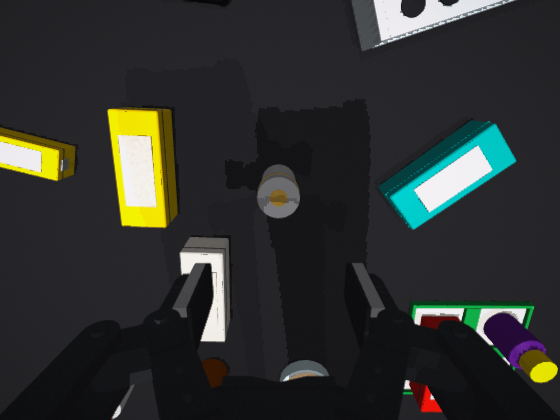

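The case with the brass dot, at (279,195), measures (692.5,-66.4). Both the red box and the purple bottle sit in the green tray.

step_arm:
  deltas:
    - [0.0085,0,-0.02,0]
    - [0,0,-0.03,0]
    - [0,0,-0.03,0]
    - [0,0,-0.03,0]
    - [0,0,-0.015,0]
    - [0,0,-0.01,0]
    - [0,0,0,0]

```text
time: 18.38
tcp_pos: [692.3, -66.2, 41.1]
ee_rot: [[0.998, 0.069, -0.0], [0.069, -0.998, -0.0], [-0.0, 0.0, -1.0]]
wrist_force: [-0.9, 0.1, -0.4]
grip_width: 0.749
grasp_force: 0.0
```

step_arm:
  deltas:
    - [0,0,0,0]
    - [0,0,0,0]
    - [0,0,0,0]
    - [0,0,0,0]
    - [0,0,0,0]
    - [0,0,0,0]
  hand: -1
  newtons: 40

```text
time: 19.12
tcp_pos: [693.2, -66.0, 42.5]
ee_rot: [[0.998, 0.069, 0.002], [0.069, -0.998, -0.0], [0.002, 0.0, -1.0]]
wrist_force: [-0.4, 0.3, 6.9]
grip_width: 0.384
grasp_force: 39.6
```

step_arm:
  deltas:
    - [0,0,0.01,0]
    - [0,0,0.02,0]
    - [0,0,0.03,0]
    - [-0.005,0.01,0.02,0]
    - [-0.01,0.025,0,0]
    - [-0.013,0.035,0,0]
    - [-0.013,0.035,0,0]
    - [-0.013,0.035,0,0]
    - [-0.013,0.035,0,0]
    - [-0.013,0.035,0,0]

```text
time: 20.38
tcp_pos: [611.4, 145.9, 122.1]
ee_rot: [[0.998, 0.07, 0.0], [0.07, -0.998, -0.0], [0.0, 0.0, -1.0]]
wrist_force: [-0.4, -0.2, -1.6]
grip_width: 0.389
grasp_force: 39.9
```

step_arm:
  deltas:
    - [-0.013,0.035,0,0]
    - [-0.013,0.035,0,0]
    - [-0.013,0.035,0,0]
    - [-0.01,0.02,0,0]
    - [-0.003,0.01,0,0]
    - [0,0,0,0]
    - [0,0,0,0]

```text
time: 21.25
tcp_pos: [561.1, 277.7, 121.3]
ee_rot: [[0.998, 0.068, 0.0], [0.068, -0.998, -0.001], [0.0, 0.001, -1.0]]
wrist_force: [-0.1, -0.2, -2.3]
grip_width: 0.383
grasp_force: 39.9
```

```bash
python3 - <<'E'
from h import *
c=cam("wrist"); save(c["frame"],"w6.png"); print(c["st"]["tcp_pos"])
E
```

```text
[561.12643332 277.66130159 121.32400766]
```

View pics/w6.png

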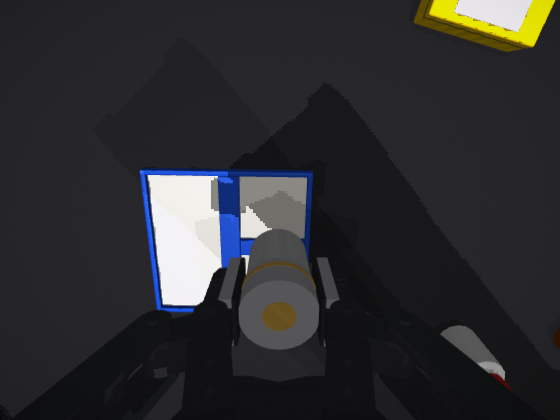

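The case is held upright, and the far blue square pocket's corners are at about (240,179), (309,179), (242,238) and (305,240).

```bash
python3 - <<'E'
from h import *
c=cam("wrist"); W=cloud(c)
for p in [(243,182),(306,182),(244,235),(303,236),(143,172),(310,173),(160,308),(150,180),(215,180),(163,302)]: print(p,np.round(W[p[1],p[0]],1))
E
```

```text
(243, 182) [581.2 305.3   1.9]
(306, 182) [584.7 256.8   2.9]
(244, 235) [536.8 303.    2.5]
(303, 236) [539.5 254.9   3.2]
(143, 172) [585.4 379.4   7.8]
(310, 173) [593.  254.9   7.4]
(160, 308) [464.7 373.2   7.1]
(150, 180) [578.2 376.4   3. ]
(215, 180) [581.5 326.7   2.8]
(163, 302) [467.9 371.8   2.8]
```

step_arm:
  deltas:
    - [0,0.0025,-0.01,0]
    - [0,0,-0.02,0]
    - [0,0,-0.02,0]
    - [0,0,-0.01,0]
    - [0,0,-0.006,0]
    - [0,0,-0.004,0]
    - [0,0,-0.003,0]
    - [0,0,0,0]

```text
time: 22.35
tcp_pos: [560.5, 281.5, 48.4]
ee_rot: [[0.998, 0.069, 0.0], [0.069, -0.998, -0.0], [0.0, 0.0, -1.0]]
wrist_force: [-0.7, -0.3, -2.4]
grip_width: 0.386
grasp_force: 39.9
```

step_arm:
  deltas:
    - [0,0,-0.001,0]
    - [0,0,-0.001,0]
    - [0,0,0,0]

```text
time: 22.72
tcp_pos: [560.5, 281.5, 46.3]
ee_rot: [[0.998, 0.069, 0.0], [0.069, -0.998, -0.0], [0.0, 0.0, -1.0]]
wrist_force: [0.6, 0.3, -1.4]
grip_width: 0.387
grasp_force: 39.9
```

step_arm:
  deltas:
    - [0,0,-0.001,0]
    - [0,0,-0.0005,0]
    - [0,0,0,0]

```text
time: 23.1
tcp_pos: [560.7, 281.6, 45.5]
ee_rot: [[0.998, 0.069, 0.001], [0.069, -0.998, -0.0], [0.001, 0.0, -1.0]]
wrist_force: [-0.9, -1.3, 5.0]
grip_width: 0.384
grasp_force: 40.6
```

step_arm:
  deltas:
    - [0,0,0,0]
    - [0,0,0,0]
    - [0,0,0,0]
    - [0,0,0.005,0]
    - [0,0,0.02,0]
    - [0,0,0.03,0]
    - [0,0,0.04,0]
    - [-0.005,-0.02,0.03,0]
    - [-0.01,-0.03,0,0]
    - [-0.014,-0.04,0,0]
  hand: 0.3

```text
time: 24.35
tcp_pos: [531.4, 191.7, 171.8]
ee_rot: [[0.997, 0.071, 0.002], [0.071, -0.997, 0.001], [0.002, -0.001, -1.0]]
wrist_force: [0.6, -1.7, 0.3]
grip_width: 0.651
grasp_force: 0.0
```

step_arm:
  deltas:
    - [-0.015,-0.04,0,0]
    - [-0.015,-0.04,0,0]
    - [-0.015,-0.04,0,0]
    - [-0.015,-0.04,0,0]
    - [-0.01,-0.026,0,0]
    - [-0.005,-0.01,0,0]
    - [0,0,0,0]
  hand: 0.5

```text
time: 25.22
tcp_pos: [456.7, -4.2, 170.6]
ee_rot: [[0.998, 0.069, 0.001], [0.069, -0.998, -0.0], [0.001, 0.0, -1.0]]
wrist_force: [1.2, 0.5, 0.2]
grip_width: 0.747
grasp_force: 0.0
```

```bash
python3 wr.py w7.png
```

```text
[456.7  -4.2 170.6]
[ 258    0   58  116 6185] ztop 37.1 [567.6  -2.5] [76.2 40. ] 2.1
[ 529  108   31  118 1894] ztop 37.8 [ 473.  -237.8] [41.2  7.4] 14.1
[ 256  176   44   55 1788] ztop 64.3 [456.3  -4.4] [24.4 24.6] 65.1
[ 364  178   66   63 3147] ztop 15.9 [ 449.8 -114.4] [59.6 58.9] 31.8
[ 120  184   59   54 2215] ztop 64.2 [442.2 102.8] [24.5 24.8] 8.8
```

View pics/w7.png

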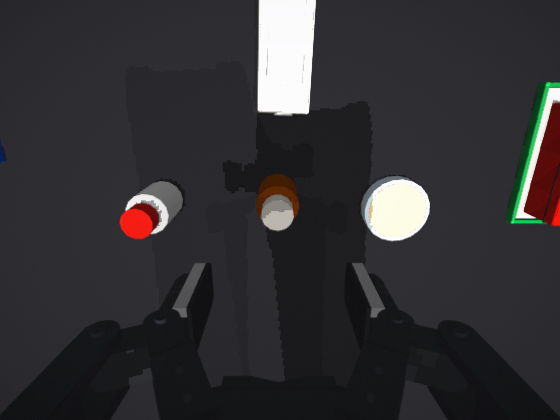

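The brown bottle at (278,200) measures (456.3,-4.4), straight under the tool. The fingers clear the dish (396,209) and the spare bottle (150,210).

step_arm:
  deltas:
    - [0,0,-0.02,0]
    - [0,0,-0.03,0]
    - [0,0,-0.03,0]
    - [0,0,-0.03,0]
    - [0,0,-0.02,0]
    - [0,0,-0.01,0]
    - [0,0,0,0]

```text
time: 26.15
tcp_pos: [456.5, -3.6, 29.7]
ee_rot: [[0.998, 0.071, -0.001], [0.071, -0.998, 0.001], [-0.001, -0.001, -1.0]]
wrist_force: [0.5, -1.0, -0.3]
grip_width: 0.748
grasp_force: 0.0
```

step_arm:
  deltas:
    - [0,0,0,0]
    - [0,0,0,0]
    - [0,0,0,0]
    - [0,0,0,0]
    - [0,0,0,0]
    - [0,0,0,0]
  hand: -1
  newtons: 30

```text
time: 26.9
tcp_pos: [457.1, -4.4, 30.8]
ee_rot: [[0.998, 0.069, 0.002], [0.069, -0.998, -0.0], [0.002, 0.0, -1.0]]
wrist_force: [-1.2, 0.3, 6.9]
grip_width: 0.409
grasp_force: 29.8
```

step_arm:
  deltas:
    - [0,0,0.01,0]
    - [0,0,0.02,0]
    - [0,0,0.03,0]
    - [0,0,0.03,0]
    - [0,0.01,0.01,0]
    - [0.002,0.025,0,0]
    - [0.005,0.035,0,0]
    - [0.006,0.04,0,0]
    - [0.006,0.04,0,0]
    - [0.006,0.04,0,0]

```text
time: 28.15
tcp_pos: [481.0, 187.2, 129.4]
ee_rot: [[0.998, 0.07, -0.001], [0.07, -0.998, -0.0], [-0.001, 0.0, -1.0]]
wrist_force: [1.3, -0.0, -1.2]
grip_width: 0.411
grasp_force: 30.1
```

step_arm:
  deltas:
    - [0.006,0.035,0,0]
    - [0.005,0.03,0,0]
    - [0.002,0.02,0,0]
    - [0,0.007,0,0]
    - [0,0,0,0]
    - [0,0,0,0]

```text
time: 28.9
tcp_pos: [494.5, 276.5, 129.7]
ee_rot: [[0.998, 0.068, -0.0], [0.068, -0.998, -0.001], [-0.0, 0.001, -1.0]]
wrist_force: [-0.7, 1.7, 0.3]
grip_width: 0.408
grasp_force: 30.1
```

```bash
python3 - <<'E'
from h import *
c=cam("wrist"); save(c["frame"],"w8.png"); print(c["st"]["tcp_pos"])
E
```

```text
[494.51617321 276.45027357 129.66375551]
```

View pics/w8.png

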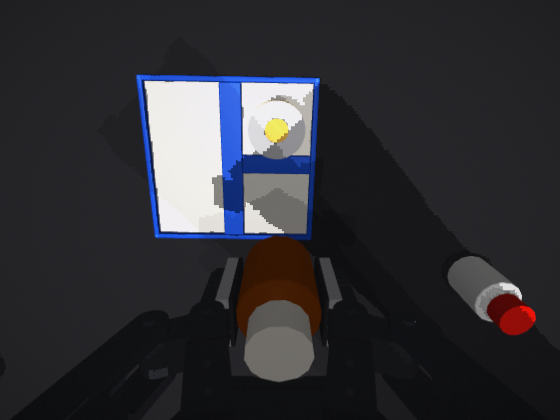

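The case stands in the far pocket at (276,130), and the free pocket runs from about (243,175) to (308,235). Measuring it.

```bash
python3 - <<'E'
from h import *
c=cam("wrist"); W=cloud(c)
for p in [(246,177),(306,177),(247,231),(305,231),(140,77),(318,80),(157,235),(147,84),(217,85),(160,230),(222,230)]: print(p,np.round(W[p[1],p[0]],1))
T=W[100:160,240:310].reshape(-1,3);T=T[T[:,2]>53];r=cv2.minAreaRect(T[:,:2].astype(np.float32));print(r,np.median(T[:,2]))
E
```

```text
(246, 177) [516.6 302.6   2. ]
(306, 177) [520.1 255.1   2.8]
(247, 231) [469.9 300.1   1.8]
(305, 231) [473.7 251.4   2.8]
(140, 77) [585.2 379.4   7.3]
(318, 80) [591.9 253.8   7.1]
(157, 235) [463.7 374.    7.2]
(147, 84) [580.9 376.8   2. ]
(217, 85) [583.7 325.9   3.4]
(160, 230) [467.2 372.2   4.6]
(222, 230) [470. 321.   3.]
((560.1787719726562, 281.28619384765625), (33.60297775268555, 33.21489334106445), 5.3605732917785645) 57.624460315306166
```

step_arm:
  deltas:
    - [0,0,-0.01,0]
    - [0,0,-0.02,0]
    - [0,0,-0.025,0]
    - [0,0,-0.02,0]
    - [0,0,-0.01,0]
    - [0,0,-0.005,0]
    - [0,0,-0.003,0]
    - [0,0,0,0]

```text
time: 30.0
tcp_pos: [494.7, 277.6, 37.2]
ee_rot: [[0.998, 0.069, 0.001], [0.069, -0.998, 0.0], [0.001, -0.0, -1.0]]
wrist_force: [-0.1, 0.3, 0.0]
grip_width: 0.408
grasp_force: 30.1
```

step_arm:
  deltas:
    - [0,0,-0.001,0]
    - [0,0,-0.001,0]
    - [0,0,-0.001,0]
    - [0,0,0,0]

```text
time: 30.5
tcp_pos: [494.5, 277.5, 33.9]
ee_rot: [[0.998, 0.069, 0.0], [0.069, -0.998, -0.0], [0.0, 0.0, -1.0]]
wrist_force: [0.3, 0.5, 0.0]
grip_width: 0.413
grasp_force: 30.2
```

step_arm:
  deltas:
    - [0,0,-0.0008,0]
    - [0,0,0,0]

```text
time: 30.75
tcp_pos: [494.6, 277.5, 33.8]
ee_rot: [[0.998, 0.069, 0.0], [0.069, -0.998, -0.001], [0.0, 0.001, -1.0]]
wrist_force: [-3.9, -3.1, 10.4]
grip_width: 0.408
grasp_force: 31.0
```

step_arm:
  deltas:
    - [0,0,0.0005,0]
    - [0,0,0,0]
    - [0,0,0,0]
    - [0,0,0.005,0]
    - [0,0,0.02,0]
    - [0,0,0.03,0]
    - [0,0,0.04,0]
    - [0.01,-0.01,0.03,0]
    - [0.02,-0.02,0.01,0]
    - [0.03,-0.03,0,-1]
  hand: 0.3

```text
time: 32.0
tcp_pos: [555.1, 218.5, 171.7]
ee_rot: [[0.999, 0.054, 0.003], [0.054, -0.999, 0.001], [0.004, -0.001, -1.0]]
wrist_force: [0.6, 0.5, -0.1]
grip_width: 0.651
grasp_force: 0.0
```

step_arm:
  deltas:
    - [0.03,-0.035,0,-1.3]
    - [0.03,-0.035,0,0]
    - [0.03,-0.035,0,0]
    - [0.03,-0.035,0,0]
    - [0.02,-0.02,0,0]
    - [0.006,-0.006,0,0]
    - [0,0,0,0]
  hand: 0.5

```text
time: 32.88
tcp_pos: [700.2, 52.3, 169.2]
ee_rot: [[1.0, 0.03, 0.0], [0.03, -1.0, 0.001], [0.0, -0.001, -1.0]]
wrist_force: [0.1, 0.9, 0.6]
grip_width: 0.753
grasp_force: 0.0
```

```bash
python3 wr.py w9.png
```

```text
[700.2  52.3 169.2]
[  57    0  321   32 5261] ztop 20.0 [841.3  96.9] [ 19.9 228.7] 1.7
[ 499    0   61   71 3869] ztop 55.1 [ 830.6 -124.8] [42.4 11.2] 20.4
[   0  109   71   38 2516] ztop 27.0 [754.3 257. ] [29.4 51.3] 1.5
[ 254  138   50  117 5521] ztop 36.9 [701.7  51.5] [98.9 40.1] 1.7
[ 113  163   87   50 2917] ztop 25.9 [705.4 158.4] [71.6 28.6] 79.4
[ 511  175   49   73 2190] ztop 36.4 [ 689.1 -185.3] [41.6 30.3] 41.7
[ 307  265   44  100 3894] ztop 36.8 [580.  -2.] [101.6  40. ] 2.4
[   2  305   68   60 2369] ztop 58.0 [560.3 280.9] [33.7 35.7] 31.4
[ 529  335   31   81 1685] ztop 39.1 [ 509.7 -237.9] [81.5 13.4] 15.2
[ 398  386   43   34 1121] ztop 15.8 [ 455.8 -119.7] [50.2 47. ] 0.5
```

step_arm:
  deltas:
    - [0.0015,-0.001,-0.02,0]
    - [0,0,-0.03,0]
    - [0,0,-0.03,0]
    - [0,0,-0.03,0]
    - [0,0,-0.02,0]
    - [0,0,-0.01,0]
    - [0,0,-0.001,0]

```text
time: 33.8
tcp_pos: [701.8, 50.7, 27.3]
ee_rot: [[1.0, 0.03, -0.0], [0.03, -1.0, -0.0], [-0.0, -0.0, -1.0]]
wrist_force: [-0.3, -0.5, -0.3]
grip_width: 0.749
grasp_force: 0.0
```

step_arm:
  deltas:
    - [0,0,0,0]
    - [0,0,0,0]
    - [0,0,0,0]
    - [0,0,0,0]
    - [0,0,0,0]
    - [0,0,0,0]
  hand: -1
  newtons: 40

```text
time: 34.55
tcp_pos: [702.8, 50.7, 28.9]
ee_rot: [[1.0, 0.029, 0.002], [0.029, -1.0, 0.0], [0.002, -0.0, -1.0]]
wrist_force: [-1.1, 0.0, 6.5]
grip_width: 0.46
grasp_force: 42.8
```

step_arm:
  deltas:
    - [0,0,0.01,0]
    - [0,0,0.02,0]
    - [0,0,0.03,0]
    - [0,0,0.03,0]
    - [-0.005,0.01,0.015,0.5]
    - [-0.012,0.02,0,0.5]
    - [-0.02,0.033,0,0.5]
    - [-0.02,0.035,0,0]
    - [-0.02,0.035,0,0]
    - [-0.02,0.035,0,0]

```text
time: 35.8
tcp_pos: [602.1, 221.0, 131.2]
ee_rot: [[0.998, 0.058, -0.002], [0.058, -0.998, -0.0], [-0.002, 0.0, -1.0]]
wrist_force: [0.1, -0.2, -1.0]
grip_width: 0.465
grasp_force: 42.0
```

step_arm:
  deltas:
    - [-0.02,0.035,0,0]
    - [-0.02,0.035,0,0]
    - [-0.02,0.03,0,0]
    - [-0.013,0.02,0,0]
    - [-0.007,0.011,0,0]
    - [0,0,0,0]
    - [0,0,0,0]

```text
time: 36.67
tcp_pos: [525.6, 348.3, 132.1]
ee_rot: [[0.999, 0.054, -0.0], [0.054, -0.999, -0.001], [-0.0, 0.001, -1.0]]
wrist_force: [0.9, -0.4, -0.5]
grip_width: 0.461
grasp_force: 42.0
```

```bash
python3 - <<'E'
from h import *
c=cam("wrist"); save(c["frame"],"w10.png"); print(c["st"]["tcp_pos"])
E
```

```text
[525.55615609 348.32812871 132.14810846]
```

View pics/w10.png

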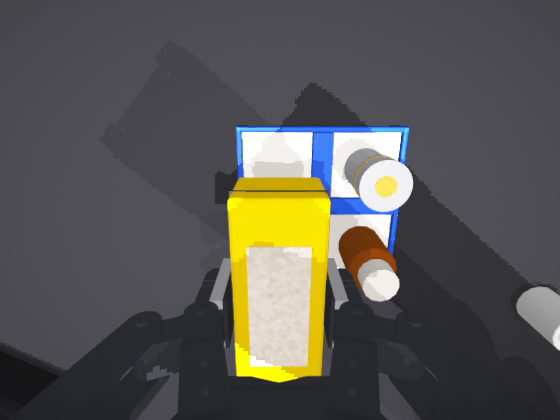

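The yellow box is held square over the long pocket, whose far end is at (241,134) to (312,134). The case and the brown bottle stand in their pockets. Lowering.

step_arm:
  deltas:
    - [0,0,-0.01,0]
    - [0,0,-0.02,0]
    - [0,0,-0.025,0]
    - [0,0,-0.02,0]
    - [0,0,-0.012,0]
    - [0,0,-0.006,0]
    - [0,0,-0.003,0]
    - [0,0,-0.002,0]
    - [0,0,0,0]

```text
time: 37.85
tcp_pos: [525.1, 349.6, 34.9]
ee_rot: [[0.998, 0.055, 0.001], [0.055, -0.998, 0.0], [0.001, -0.0, -1.0]]
wrist_force: [0.2, 0.3, -0.9]
grip_width: 0.461
grasp_force: 42.0
```

step_arm:
  deltas:
    - [0,0,-0.001,0]
    - [0,0,-0.001,0]
    - [0,0,0,0]

```text
time: 38.22
tcp_pos: [524.9, 349.5, 32.5]
ee_rot: [[0.998, 0.055, -0.0], [0.055, -0.998, -0.0], [-0.0, 0.0, -1.0]]
wrist_force: [0.1, 0.2, -2.0]
grip_width: 0.457
grasp_force: 42.0
```

step_arm:
  deltas:
    - [0,0,-0.001,0]
    - [0,0,-0.0005,0]
    - [0,0,0,0]

```text
time: 38.6
tcp_pos: [525.0, 349.6, 31.9]
ee_rot: [[0.998, 0.055, 0.0], [0.055, -0.998, -0.0], [0.0, 0.0, -1.0]]
wrist_force: [-3.0, -3.2, 7.2]
grip_width: 0.458
grasp_force: 43.1
```

Touchdown. I'm releasing, rising, and checking the result.

step_arm:
  deltas:
    - [0,0,0.0005,0]
    - [0,0,0,0]
    - [0,0,0,0]
    - [0,0,0.005,0]
    - [0,0,0.02,0]
    - [0,0,0.03,0]
    - [0,0,0.04,0]
    - [0,-0.01,0.04,0]
    - [0,-0.02,0.03,0]
    - [0,0,0,0]
  hand: 0.25

```text
time: 39.85
tcp_pos: [526.5, 319.0, 200.7]
ee_rot: [[0.999, 0.054, 0.005], [0.054, -0.999, 0.002], [0.006, -0.001, -1.0]]
wrist_force: [0.1, -0.1, -1.0]
grip_width: 0.626
grasp_force: 0.0
```

```bash
python3 wr.py w11.png; python3 - <<'E'
from h import *
a,b=cam("scene"),cam("side")
for n,c in(("scene",a),("side",b)):
    W=cloud(c); m=(W[...,2]>12)&(W[...,2]<80); k,L,st,_=cv2.connectedComponentsWithStats(m.astype(np.uint8))
    for i in range(1,k):
        P=W[L==i]; 
        if st[i,4]<80: continue
        zt=np.percentile(P[:,2],96); T=P[P[:,2]>zt-5]; r=cv2.minAreaRect(T[:,:2].astype(np.float32))
        if 400<r[0][0]<640 and abs(r[0][1])<400: print(n,"%.0f"%zt,np.round(r[0]),np.round(r[1]),round(r[2],1))
save(b["frame"],"side9.png")
E
```

```text
[526.5 319.  200.7]
[450   0  79  19 839] ztop 25.9 [689.8 150. ] [10.5 49.2] 2.0
[ 222  138   47  107 4682] ztop 39.9 [523.5 348.3] [99.7 40.2] 3.2
[ 303  139   43   46 1507] ztop 58.8 [560.3 281. ] [33.6 33.6] 69.7
[ 300  204   41   51 1564] ztop 67.3 [493.8 276.4] [24.5 24.3] 54.4
[ 455  257   61   54 1934] ztop 64.1 [442.2 103.8] [25.6 23.9] 49.9
[   0  303   83  117 4987] ztop 50.0 [294.6 582.9] [ 62.4 117.4] 78.5
scene 68 [ 545. -321.] [25. 22.] 22.2
scene 42 [ 504. -254.] [100.  42.] 3.0
scene 18 [ 451. -112.] [58. 56.] 50.3
scene 39 [579.   0.] [100.  41.] 2.2
scene 65 [442. 105.] [24. 23.] 80.7
scene 69 [494. 278.] [24. 23.] 35.5
scene 61 [560. 283.] [34. 32.] 21.9
scene 42 [524. 350.] [101.  39.] 3.6
side 67 [491. 277.] [24. 24.] 25.5
side 65 [440. 104.] [25. 23.] 74.3
side 38 [577.  -1.] [100.  42.] 2.2
side 18 [ 448. -114.] [59. 60.] 5.2
side 42 [ 502. -255.] [100.  40.] 3.3
side 69 [ 542. -322.] [25. 24.] 70.9
```

View pics/side9.png

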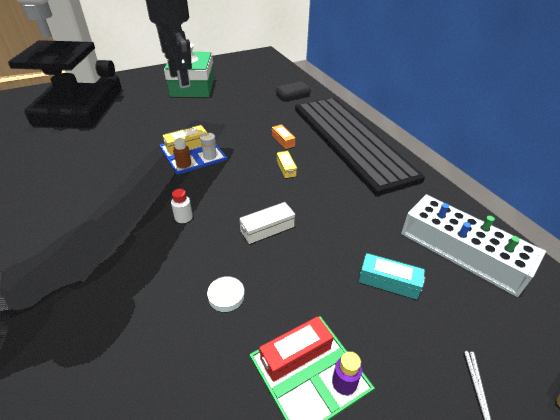

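The side view shows the blue kit complete at (193,148) and the green kit at (312,360). All tops are at pocket-floor height and centred, and the spare bottle, white box and dish haven't moved. Handing in.

```bash
python3 -c "
from station import workorder
print(workorder.hand_in())"
```

```text
the job is handed in; nothing more can be done
None
```

Both microscope kits are made up and the job was handed in at about 40 s; the last camera check showed all five items centred and flat on their pocket floors, with the spare bottle, white box and petri dish where they started, though the hand-in gave no verdict.

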